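# Crack a bench gas tap a quarter turn off its seat

### The arm

A 6-joint arm with a two-finger parallel gripper is mounted at the origin on the work surface. World frame = base frame: x ahead of the robot, y to its left, z up, the work surface at z = 0. Lengths are in m, angles in degrees, forces in N, time in s.
With the tool pointing down it reaches from about 0.3 to 0.75 m from the base axis. Payload 8.5 kg.
Tool frame: the origin (TCP) lies midway between the tips of the shut fingers; the grasp point (between the pads) lies 19 mm behind it; z points along the fingers, y is the line along which they close (so a half turn about z gives the same grasp; the last joint's range is limited). The gripper opens to 85 mm and grips with 20 to 120 N. Pads are 22 mm wide; open, the fingers measure 114 mm over their backs; the gripper's body (76 mm by 85 mm) begins 54 mm behind the grasp point. The pads swing forward as they close: fully open they stand 13 mm farther back than shut.
Start: joints at [53.898, 21.807, 74.336, -0, 83.858, -12.336], TCP at [0.222, 0.503, 0.231] pointing down, gripper open.
Joint ranges: [-178.18, 178.18], [-50.72, 133.34], [12.68, 142.11], [-81.47, 261.47], [9.98, 163.14], [-165.26, 165.26]. Speed limits (degrees/s): [136.94, 136.94, 180, 180, 180, 180].

### API

Orientations are given as a 3x3 rotation matrix whose columns are the frame's x, y, z axes.
In Python, from rig import monitor, optics, close_job, models gives the robot as it stands.
- The arm moves only by the tool step_arm, never from a script. Its arguments are lists of equal length, an entry for each row: "fingers": the closure, from -1 (fully open) to 1 (shut); "travel": the shift along the tool's x, y, z scaled (see below), a list of three; "twist": the turn about the tool's z scaled (see below). In form: {"fingers": [fingers, ...], "travel": [[tx, ty, tz], ...], "twist": [twist, ...]}. A call has 1 to 10 rows; each row shifts and turns the commanded pose from where the row before left it, along the tool's axes as they then stand; what a row does not reach is not made up. The controller multiplies each number of a shift by 100 mm and each number of a turn by pi rad. A row lasts 1/8 s, in which the tool goes at most 62.5 mm and 10.7 degrees, less where a joint would pass 70% of its speed; a pose out of reach is approached as far as the arm can. A call with a number of a shift or a turn outside -1 to 1 is refused whole. A call with a gripper value outside its range is refused whole. The fingers move at their own pace and stop on an object; "force" is the grip in N (left out, the last holds). Time passes only in rows, so rows that do not move let the fingers close. It gives the time, the measured TCP pose, the force, the opening and the grip force at its end, in the units of the state.
- monitor.observe(): the state, without advancing time (a new reading comes with each control period).
- optics.get_image(name): name is "scene" or "side" or "wrist"; returns (picture, depth): 384x512x3 uint8, blue, green, red; 384x512 float32, m along the optical axis (not along the pixel's ray), 0 where there is no reading.
- optics.get_calibration(name): a dict with "vertical_fov" (degrees; the focal length in pixels is half the picture's height over the tangent of half this angle, whatever the lens; pixels are square), "cx", "cy" (the principal point, pixels), "distortion" ([k1, k2, p1, p2, k3] as OpenCV has them; the pictures are not rectified), "world_from_camera" (4x4, takes a point from camera to world coordinates). Camera axes: x right, y up, looking along -z (the intrinsics and any distortion apply to the point x, -y, -z); pixel columns grow to the right and rows downward; lengths in m; the calibration is good to about 2 mm. A picture is of the moment at which its call begins: read the wrist's pose just before it. get_calibration takes no time and is no camera call; for the wrist camera it gives the pose at the moment of the call.
- close_job(): hands the job in; it is judged then, once.
Trained networks look in the newest picture that a camera, given by its name, has taken for a name from the list of things; names that differ only in an ending like _2 or _b are one class to them, and where a whole thing is asked for, a point or a joint stands for the part that bears it (a point fixed in the world has none). Each returns a list of dicts, best first, with "confidence" (0 to 1); they miss things now and then, are a little off and sometimes report something else, mostly with a low value. They report only what shows in the picture. A call takes as long as a camera call. They do not tell look-alikes from the thing itself.
- models.trace(camera, query): "mask" (384x512 bool, what is visible of it) and "point" ([column, row] in pixels, amid what is visible of it).
- models.landmark_of(camera, query): "point" ([column, row] in pixels: a listed point, or the origin of a listed thing).
The state is a dict: "time_s": time; "q": joint angles; "qvel": joint speeds; "joint_efforts": joint torques, N m; "position": TCP position; "tool_rot": TCP orientation; "ft_force": force on the tool from outside, world axes, zero at the start; "wrist_torque": the same for the moment, N m; "grip_width": finger opening in m; "gripper_force": force on a finger pad.
Only numpy, scipy, OpenCV 4.12 (cv2) and the standard library are available. Lean on these libraries where they do the work, as an engineer would, in place of code of your own. Each camera call takes 0.05 s, during which the arm holds its last target. There are 200 camera calls.

### The job

Pull the snug guard cap off the gas tap that wears one and set it down in the steel tray. Then screw that tap's wing handle gently shut (clockwise) until the needle seats, without forcing it, and crack it open a quarter turn from the seat: finish there still gripping the wing handle, ready to shut it, and do not let go. Leave the other tap shut and everything else on the bench where it is.

Things in the scene. Friction and masses are not known exactly. Their poses are not given: they have to be found in the camera images.
- tap: The gas tap wearing the guard cap, bolted to the bench; varies in place and yaw. Origin: centre of its foot on the bench; z up, its -x points out along the hose nozzle. Foot 64 mm across, 13 mm high; grey column 31 mm across; valve body 42 mm across, z 70 to 98 mm; on it a shoulder 49 mm across, top at z = 102 mm, on which the cap stands; then collar, stem and black wing handle.
- tap_nozzle (a point): Tip of the first tap's brass hose nozzle, level, 60 mm from the tap's axis along its -x, 84 mm above the bench; the nozzle is 11 to 14 mm thick.
- tap_collar (a point): On the axis of the first tap, at the top of its steel collar: 36 mm across, z 102 to 114 mm, with four sprung balls round it (z 109 mm) that hold the cap. The wing handle is above it, inside the cap until that is off.
- needle (a joint): First tap's wing handle, rad about the vertical axis. 0 = needle seated, wing in line with the nozzle; grows counter-clockwise from above (opening); shutting is clockwise, towards 0. Starts 0.6 to 1.7 open; a quarter turn off the seat is 1.57, wing square to the nozzle. Friction 0.05 N m; stays where left; no rise. The seat gives 0.03 rad per 0.1 N m; over 0.15 rad past 0 (0.5 N m) is forced.
- needle_grip (a point): On the handle's axis, 129 mm above the bench; x runs along the wing and turns with it. Wing 32 mm long, 9 mm thick, from z = 118 to 142 mm, on a round hub 17 mm across (z 116 to 124 mm). Pinch its 9 mm thickness from above, fingertips at z = 118 mm or higher (collar below). A grip of 15 to 20 N turns it easily and cannot force the needle.
- cap: White plastic guard cap over the tap's handle: round, 49 mm across, 46 mm tall, hollow, closed on top, about 35 g, any yaw. Origin: centre of its open underside; z up. Starts on the shoulder, coaxial with the tap, underside at z = 102 mm, top at 148 mm. The detent lets go at a straight upward pull of about 9 N (8 to 12 N), over some 4 mm. Lift 45 mm before moving sideways (wing inside).
- tray: Low open tray of bright steel, fixed, 120 mm (its x) by 160 mm (its y), walls 25 mm high, 3 mm thick, floor 3 mm thick. Origin: centre of its underside on the bench. It varies in place and yaw.
- spare_tap: The second gas tap, same in every part but without a cap, so that its wing handle shows; fixed, origin and axes as for the first tap. It changes places with the first.
- spare_needle (a joint): Angle of the second tap's wing handle, rad: 0 = shut, as it starts and must stay (under 0.15).
- boss_head: Bystander: aluminium clamp boss with a thumbscrew, 52 x 55 x 40 mm, on the bench between the taps. Origin: its underside.
- beaker: Bystander: glass beaker 70 mm across, 95 mm tall. Origin: centre of its underside.
- wrench: Bystander: steel wrench, 170 mm long, lying flat. Origin: middle of its underside.
- gauge: Bystander: pressure gauge lying face up, 64 mm across, 26 mm high, with a brass stem. Origin: centre of its underside.
- bottle: Bystander: small white plastic bottle, 52 mm across, 110 mm tall. Origin: centre of its underside.
- union: Bystander: brass pipe union, 52 mm long, 25 mm across, lying flat. Origin: middle of its underside.
- bung_ring: Bystander: black rubber ring, 60 mm across, 16 mm high. Origin: centre of its underside.
There are look-alikes about, which are no part of the job. Leave any blue, green or red look-alike of the cap alone.

How it is judged:
By the outcome, as a careful person would: the job done as asked, in the order asked, and still so for the second after the job is handed in, while the arm keeps its last pose, push and grip.
It also fails if it takes over 64 s, if anything falls off the work surface, if the arm or the gripper's body presses on something with over 40 N, if the wrist force passes 120 N, or if a joint passes its speed limit or range.

## Working session

There is one attempt and no reset: what is moved stays moved. The work goes in short steps, Python scripts to look and compute and a tool call to move; the robot and the scene stay as the last step left them, time stands still between calls to the robot, and variables do not carry over. Pictures are saved under pics/ and viewed, at most 10 in all, crops included, and the job is handed in when it is done.

Besides the shell and the picture viewer there is one more tool, called in YAML: its name, and indented under it one key for each argument. step_arm: Moves the arm, as the interface text tells. Its arguments: {"type":"object","properties":{"fingers":{"type":"array","items":{"type":"number"}},"travel":{"type":"array","items":{"type":"array","items":{"type":"number"}}},"twist":{"type":"array","items":{"type":"number"}},"force":{"type":"number"}},"required":["fingers","travel","twist"]}

```bash
mkdir -p pics; cat > h.py <<'E'
import numpy as np, cv2
from rig import monitor, optics, close_job, models
def calib(n):
    c=optics.get_calibration(n); f=192/np.tan(np.radians(c['vertical_fov'])/2)
    K=np.array([[f,0,c['cx']],[0,f,c['cy']],[0,0,1]]); return K,np.array(c['distortion'],float),np.array(c['world_from_camera'])
def ray(n,px,cal=None):
    K,D,T=cal or calib(n); u=cv2.undistortPoints(np.array(px,float).reshape(-1,1,2),K,D).reshape(-1,2)
    d=np.c_[u[:,0],-u[:,1],-np.ones(len(u))]; return T[:3,3],d@T[:3,:3].T   # depth-scaled rays
def at_z(n,px,z,cal=None):
    o,d=ray(n,px,cal); return o+d*((z-o[2])/d[:,2])[:,None]
def cloud(n,mask,depth,cal=None):
    v,u=np.nonzero(mask&(depth>0)); o,d=ray(n,np.c_[u,v],cal); return o+d*depth[v,u][:,None]
E
python3 - <<'E'
from h import *
s=monitor.observe(); print(s)
for n in ['scene','side']:
    im,d=optics.get_image(n); cv2.imwrite(f'pics/{n}0.png',im); np.save(f'pics/{n}0.npy',d); cal=calib(n)
    print(n,cal[2][:3,3].round(3))
    for q in ['cap','tap','spare_tap','tray','needle']:
        for r in models.trace(n,q)[:5]:
            P=cloud(n,r['mask'],d,cal); 
            print(q,round(r['confidence'],2),np.round(r['point']),r['mask'].sum(), np.median(P,0).round(3) if len(P) else '', P.max(0).round(3) if len(P) else '')
    for q in ['tap','tap_nozzle','tap_collar','tray','cap','needle_grip']:
        for r in models.landmark_of(n,q)[:3]: print('L',q,round(r['confidence'],2),np.round(r['point'],1))
E
```

```text
{'time_s': 0.0, 'q': array([ 5.38983592e+01,  2.18398998e+01,  7.43866214e+01, -4.72879554e-04,
        8.38573231e+01, -1.23345870e+01]), 'qvel': array([-0.07963475,  0.10446766, -0.03701704, -0.07568229, -0.00603841,
       -0.11043639]), 'joint_efforts': array([-8.58448630e-05, -4.48467028e+01, -2.31276888e+01, -2.32183493e-04,
        4.87407277e-03,  1.40902031e-05]), 'position': array([0.22147064, 0.50310655, 0.230711  ]), 'tool_rot': array([[-9.15191791e-01,  4.03017684e-01, -8.55610006e-04],
       [ 4.03018477e-01,  9.15191072e-01, -1.18719037e-03],
       [ 3.04587925e-04, -1.43133352e-03, -9.99998929e-01]]), 'ft_force': array([0.00591564, 0.44675184, 0.29229312]), 'wrist_torque': array([-0.02944408, -0.01770245, -0.01907671]), 'gripper_force': 0.0, 'grip_width': 0.08535748849780188}
scene [ 1.232 -0.439  1.057]
cap 0.97 [226. 275.] 464 [ 0.743 -0.197  0.043] [ 0.76  -0.169  0.05 ]
cap 0.8 [230. 231.] 397 [ 0.647 -0.129  0.042] [ 0.662 -0.103  0.051]
cap 0.78 [260. 275.] 405 [ 0.792 -0.136  0.044] [ 0.809 -0.111  0.052]
cap 0.57 [191. 227.] 539 [ 0.647 -0.228  0.144] [ 0.66
[... 834 characters left out ...]
0.63 [337. 227.] 366 [ 0.722 -0.204  0.044] [ 0.749 -0.172  0.05 ]
cap 0.24 [217. 113.] 69 [0.654 0.224 0.134] [0.667 0.231 0.145]
tap 0.94 [314. 262.] 538 [ 0.617 -0.24   0.017] [ 0.668 -0.19   0.103]
spare_tap 0.97 [216. 134.] 698 [0.646 0.217 0.08 ] [0.683 0.324 0.145]
spare_tap 0.53 [229. 110.] 147 [0.736 0.309 0.026] [0.757 0.35  0.136]
tray 0.65 [207. 245.] 3628 [ 0.441 -0.038  0.004] [0.523 0.063 0.03 ]
needle 0.6 [316. 259.] 540 [ 0.618 -0.24   0.015] [ 0.661 -0.19   0.1  ]
L tap 0.76 [315.2 261.3]
L tap 0.47 [139.1 159.7]
L tap_nozzle 0.85 [305.  260.4]
L tap_collar 0.85 [314.6 233.7]
L tray 0.79 [205.3 246.6]
L cap 0.95 [338.6 209.3]
L cap 0.81 [337.4 233. ]
L cap 0.7 [290.  232.6]
```

```bash
python3 - <<'E'
import cv2,numpy as np
a=cv2.imread('pics/scene0.png');b=cv2.imread('pics/side0.png')
c=np.hstack([cv2.resize(a[170:310,130:310],(400,311),interpolation=2),cv2.resize(b[180:320,230:410],(400,311),interpolation=2)])
t=np.hstack([cv2.resize(a,(400,289)),cv2.resize(b,(400,289))]) [:,:]
cv2.imwrite('pics/v1.png',np.vstack([t,c])[:600])
E
```

```text
(no output)
```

View pics/v1.png

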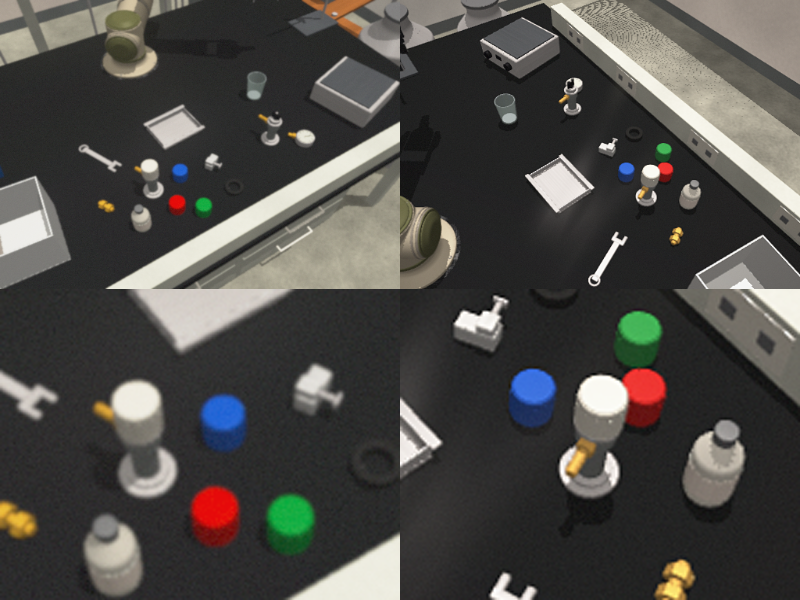

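Could be taken for the cap (scene pixels): white one on the tap (191,227), blue (230,231), red (226,275), green (260,275), bottle (180,280). The white one standing on the tap with no visible wing is the target; the crops show it plainly. The tap without a cap is at (347,174).

```bash
python3 - <<'E'
from h import *
from scipy.optimize import least_squares
res={}
for n,tip,capp in [('scene',(171.7,223.1),(191,227)),('side',(305,260.4),(319,231))]:
    im=cv2.imread(f'pics/{n}0.png');d=np.load(f'pics/{n}0.npy');cal=calib(n)
    A=cloud(n,np.ones_like(d,bool),d,cal)
    P=A[(abs(A[:,0]-.645)<.06)&(abs(A[:,1]+.235)<.06)]
    T=P[(P[:,2]>.138)&(P[:,2]<.16)]
    (c,r)=cv2.minEnclosingCircle(T[:,:2].astype(np.float32)); print(n,'top',np.array(c).round(4),round(r,4),np.median(T[:,2]).round(4),len(T),T[:,:2].mean(0).round(4))
    F=P[(P[:,2]>.1)&(P[:,2]<.135)]
    f=least_squares(lambda x:np.hypot(*(F[:,:2]-x).T)-.0245,[.645,-.235],loss='soft_l1',f_scale=.002); print('side-fit',f.x.round(4))
    print('nozzle',at_z(n,tip,.084,cal).round(4))
    # nozzle by colour
    h=cv2.cvtColor(im,cv2.COLOR_BGR2HSV); m=(h[...,1]>120)&(abs(h[...,0].astype(int)-20)<8)
    N=cloud(n,m,d,cal); N=N[(N[:,2]>.06)&(N[:,2]<.11)&(np.hypot(N[:,0]-.645,N[:,1]+.235)<.09)]
    print('brass',len(N),N.mean(0).round(4) if len(N) else '')
    # tray
    q=A[(abs(A[:,0]-.44)<.13)&(abs(A[:,1]+.037)<.13)&(A[:,2]>.012)&(A[:,2]<.04)]
    print('tray',cv2.minAreaRect((q[:,:2]*1000).astype(np.float32)),len(q))
    print('foot lm',at_z(n,[(196.6,254.7)] if n=='scene' else [(315.2,261.3)],.0,cal).round(4))
E
```

```text
scene top [ 0.6357 -0.2246] 0.0254 0.1463 324 [ 0.6386 -0.2258]
side-fit [ 0.635  -0.2245]
nozzle [[ 0.579  -0.2533  0.084 ]]
brass 43 [ 0.5922 -0.2459  0.0868]
tray ((443.7646484375, -37.308815002441406), (145.74903869628906, 170.23651123046875), 4.014758110046387) 744
foot lm [[ 0.6405 -0.2266  0.    ]]
side top [ 0.6297 -0.2275] 0.0248 0.1472 360 [ 0.6274 -0.2282]
side-fit [ 0.6306 -0.2253]
nozzle [[ 0.578  -0.2447  0.084 ]]
brass 111 [ 0.5954 -0.243   0.088 ]
tray ((438.82281494140625, -38.237998962402344), (142.77996826171875, 173.9183349609375), 4.064358234405518) 1082
foot lm [[ 0.6335 -0.2256  0.    ]]
```

step_arm:
  fingers: [-1, -1, -1, -1, -1, -1, -1, -1, -1]
  travel:
    - [-0.37, -0.28, -0.04]
    - [-0.37, -0.28, -0.04]
    - [-0.37, -0.28, -0.04]
    - [-0.37, -0.28, -0.04]
    - [-0.37, -0.28, -0.04]
    - [-0.37, -0.28, -0.04]
    - [-0.37, -0.28, -0.04]
    - [-0.37, -0.28, -0.04]
    - [-0.37, -0.28, -0.04]
  twist: [0, 0, 0, 0, 0, 0, 0, 0, 0]

```text
time_s: 2.33
position: [0.4254, 0.1371, 0.2676]
tool_rot: [[-0.915, 0.403, 0.001], [0.403, 0.915, 0.0], [-0.0, 0.0, -1.0]]
ft_force: [0.5, 0.6, 0.2]
grip_width: 0.0855
gripper_force: 0.0
```

step_arm:
  fingers: [-1, -1, -1, -1, -1, -1, -1, -1, -1]
  travel:
    - [-0.37, -0.28, 0]
    - [-0.37, -0.28, 0]
    - [-0.37, -0.28, 0]
    - [-0.37, -0.28, 0]
    - [-0.37, -0.28, 0]
    - [-0.37, -0.28, 0]
    - [-0.37, -0.28, 0]
    - [-0.37, -0.28, 0]
    - [-0.37, -0.28, 0]
  twist: [0, 0, 0, 0, 0, 0, 0, 0, 0]

```text
time_s: 3.45
position: [0.6286, -0.2277, 0.2673]
tool_rot: [[-0.915, 0.403, 0.0], [0.403, 0.915, 0.0], [-0.0, 0.0, -1.0]]
ft_force: [0.2, 0.2, 0.1]
grip_width: 0.0853
gripper_force: 0.0
```

step_arm:
  fingers: [-1, -1, -1, -1, -1, -1, -1, -1, -1]
  travel:
    - [0, 0, 0]
    - [0, 0, 0]
    - [0, 0, 0]
    - [0, 0, 0]
    - [0, 0, 0]
    - [0, 0, 0]
    - [0, 0, 0]
    - [0, 0, 0]
    - [0, 0, 0]
  twist: [0.055, 0.055, 0.055, 0.055, 0.055, 0.055, 0.055, 0.055, 0]

```text
time_s: 4.58
position: [0.628, -0.2263, 0.2672]
tool_rot: [[0.223, 0.975, -0.0], [0.975, -0.223, 0.0], [0.0, -0.0, -1.0]]
ft_force: [0.5, -0.2, 0.2]
grip_width: 0.0853
gripper_force: 0.0
```

```bash
python3 - <<'E'
from h import *
n='wrist';cal=calib(n);im,d=optics.get_image(n);cv2.imwrite('pics/w1.png',im)
print(cal[2].round(3))
A=cloud(n,np.ones_like(d,bool),d,cal)
P=A[(abs(A[:,0]-.633)<.05)&(abs(A[:,1]+.226)<.05)]
T=P[(P[:,2]>.14)&(P[:,2]<.155)]
c,r=cv2.minEnclosingCircle(T[:,:2].astype(np.float32));print('top',c,r,np.median(T,0),len(T))
for q in ['cap','tap_nozzle']:
    for r in models.landmark_of(n,q)[:4]: print(q,r['confidence'],r['point'],at_z(n,r['point'],.102 if q=='cap' else .084,cal).round(4))
for r in models.trace(n,'cap')[:4]:
    P=cloud(n,r['mask'],d,cal); print(r['confidence'],r['point'],np.median(P,0).round(4))
E
```

```text
[[ 0.975  0.212  0.07   0.647]
 [-0.224  0.925  0.306 -0.149]
 [-0.    -0.314  0.949  0.41 ]
 [ 0.     0.     0.     1.   ]]
top (0.6340649127960205, -0.2257712334394455) 0.024528995156288147 [ 0.63445731 -0.22389185  0.1475058 ] 2340
cap 0.91 [263.3, 167.5] [[ 0.6363 -0.2268  0.102 ]]
cap 0.72 [363.4, 42.8] [[ 0.7476 -0.1354  0.102 ]]
cap 0.67 [333.4, 106.8] [[ 0.7136 -0.184   0.102 ]]
cap 0.66 [239.6, 69.5] [[ 0.6352 -0.1322  0.102 ]]
tap_nozzle 0.75 [216.7, 191.8] [[ 0.5803 -0.2466  0.084 ]]
0.97 [236.9, 69.4] [ 0.6341 -0.1263  0.0455]
0.9 [371.1, 38.2] [ 0.7765 -0.1314  0.0452]
0.88 [260.9, 177.0] [ 0.6347 -0.2215  0.1474]
0.71 [340.2, 105.7] [ 0.7285 -0.1923  0.0453]
```

View pics/w1.png

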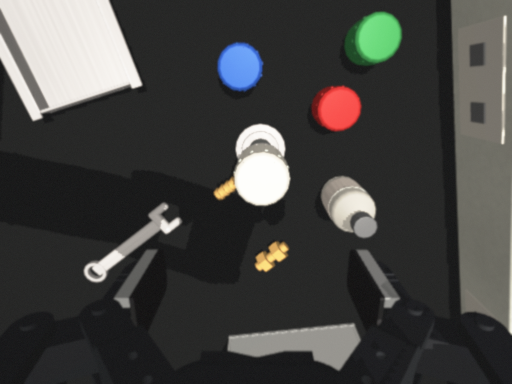

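step_arm:
  fingers: [-1, -1, -1, -1, -1, -1, -1, -1, -1]
  travel:
    - [0.02, 0.057, 0]
    - [0, 0, 0.25]
    - [0, 0, 0.25]
    - [0, 0, 0.25]
    - [0, 0, 0.25]
    - [0, 0, 0.25]
    - [0, 0, 0.2]
    - [0, 0, 0.09]
    - [0, 0, 0]
  twist: [0, 0, 0, 0, 0, 0, 0, 0, 0]
  force: 30

```text
time_s: 5.9
position: [0.6342, -0.2256, 0.1131]
tool_rot: [[0.224, 0.975, -0.0], [0.975, -0.224, 0.0], [0.0, -0.001, -1.0]]
ft_force: [0.5, 0.1, 0.3]
grip_width: 0.0851
gripper_force: 0.0
```

step_arm:
  fingers: [1, 1, 1, 1, 1, 1]
  travel:
    - [0, 0, 0]
    - [0, 0, 0]
    - [0, 0, 0]
    - [0, 0, 0]
    - [0, 0, 0]
    - [0, 0, 0]
  twist: [0, 0, 0, 0, 0, 0]

```text
time_s: 6.65
position: [0.6341, -0.2257, 0.1144]
tool_rot: [[0.224, 0.975, 0.001], [0.975, -0.224, -0.001], [-0.0, 0.001, -1.0]]
ft_force: [-2.7, 1.2, 5.3]
grip_width: 0.0492
gripper_force: 31.5
```

step_arm:
  fingers: [1, 1, 1, 1, 1, 1, 1, 1, 1, 1]
  travel:
    - [0, 0, 0]
    - [0, 0, -0.02]
    - [0, 0, -0.02]
    - [0, 0, -0.02]
    - [0, 0, -0.03]
    - [0, 0, -0.05]
    - [0, 0, -0.1]
    - [0, 0, -0.15]
    - [0, 0, -0.15]
    - [0, 0, -0.16]
  twist: [0, 0, 0, 0, 0, 0, 0, 0, 0, 0]
  force: 40

```text
time_s: 7.9
position: [0.6341, -0.2257, 0.1848]
tool_rot: [[0.224, 0.975, 0.001], [0.975, -0.224, -0.0], [-0.0, 0.001, -1.0]]
ft_force: [-0.8, -0.2, -0.9]
grip_width: 0.049
gripper_force: 43.8
```

```bash
python3 - <<'E'
from h import *
cs=[]
for n in ['scene','side']:
    im,d=optics.get_image(n);cal=calib(n)
    A=cloud(n,np.ones_like(d,bool),d,cal)
    q=A[(abs(A[:,0]-.44)<.13)&(abs(A[:,1]+.037)<.13)&(A[:,2]>.014)&(A[:,2]<.035)]
    r=cv2.minAreaRect((q[:,:2]*1000).astype(np.float32));print(n,r)
    x=slice(170,260) if n=='scene' else slice(170,320)
    cs.append(cv2.resize(im[150:290,150:290] if n=='scene' else im[170:310,250:390],(400,400)))
    for m in models.trace(n,'tray')[:1]:
        P=cloud(n,m['mask'],d,cal);F=P[P[:,2]<.008];print('floor',cv2.minAreaRect((F[:,:2]*1000).astype(np.float32)))
cv2.imwrite('pics/v2.png',np.hstack(cs))
E
```

```text
scene ((444.0310974121094, -37.14991760253906), (142.1790008544922, 169.21212768554688), 4.068068027496338)
floor ((721.441650390625, 321.5107421875), (83.42837524414062, 59.84842300415039), 12.995076179504395)
side ((439.0960388183594, -38.116851806640625), (142.15574645996094, 170.51837158203125), 3.796175241470337)
floor ((445.13189697265625, -29.13166046142578), (146.9517364501953, 182.24427795410156), 4.924413204193115)
```

View pics/v2.png

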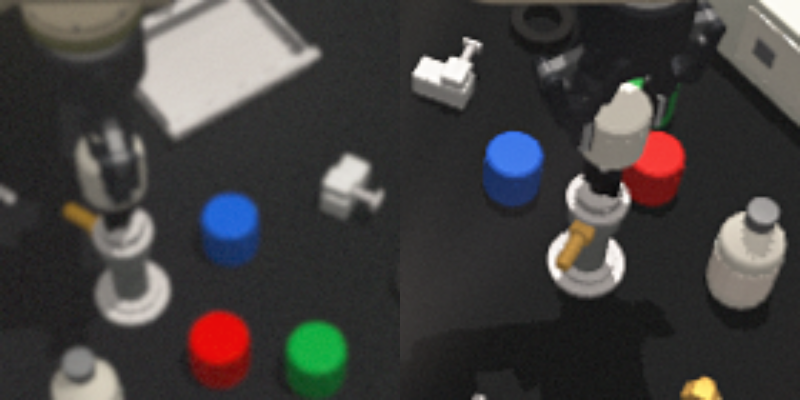

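step_arm:
  fingers: [1, 1, 1, 1, 1, 1, 1]
  travel:
    - [0.2, -0.33, 0]
    - [0.2, -0.33, 0]
    - [0.2, -0.33, 0]
    - [0.2, -0.33, 0]
    - [0.2, -0.33, 0]
    - [0.2, -0.33, 0]
    - [0.2, -0.32, 0]
  twist: [0, 0, 0, 0, 0, 0, 0]

```text
time_s: 8.98
position: [0.44, -0.0367, 0.1828]
tool_rot: [[0.225, 0.974, -0.001], [0.974, -0.225, 0.0], [0.0, -0.001, -1.0]]
ft_force: [-0.3, -0.4, 0.3]
grip_width: 0.0487
gripper_force: 43.8
```

step_arm:
  fingers: [1, 1, 1, 1, 1, 1, 1, 1, 1]
  travel:
    - [0, 0, 0]
    - [0, 0, 0.15]
    - [0, 0, 0.15]
    - [0, 0, 0.15]
    - [0, 0, 0.15]
    - [0, 0, 0.15]
    - [0, 0, 0.15]
    - [0, 0, 0.15]
    - [0, 0, 0]
  twist: [0.051, 0.051, 0.051, 0.051, 0.051, 0.051, 0.051, 0.051, 0]

```text
time_s: 10.1
position: [0.4406, -0.0374, 0.0774]
tool_rot: [[0.998, 0.064, -0.003], [0.064, -0.998, 0.001], [-0.003, -0.001, -1.0]]
ft_force: [-0.6, 0.3, 0.7]
grip_width: 0.049
gripper_force: 43.8
```

step_arm:
  fingers: [1, 1, 1, 1, 1, 1, 1, 1, 1]
  travel:
    - [0, 0, 0.15]
    - [0, 0, 0.15]
    - [0, 0, 0.12]
    - [0, 0, 0.08]
    - [0, 0, 0.04]
    - [0, 0, 0.03]
    - [0, 0, 0.02]
    - [0, 0, 0.01]
    - [0, 0, 0]
  twist: [0, 0, 0, 0, 0, 0, 0, 0, 0]

```text
time_s: 11.22
position: [0.4414, -0.0376, 0.0184]
tool_rot: [[0.998, 0.063, 0.0], [0.063, -0.998, -0.0], [0.0, 0.0, -1.0]]
ft_force: [-0.1, 0.1, -0.6]
grip_width: 0.0485
gripper_force: 43.8
```

step_arm:
  fingers: [1, 1, 1, 1]
  travel:
    - [0, 0, 0.01]
    - [0, 0, 0.01]
    - [0, 0, 0.01]
    - [0, 0, 0]
  twist: [0, 0, 0, 0]

```text
time_s: 11.72
position: [0.4413, -0.0376, 0.0154]
tool_rot: [[0.998, 0.063, 0.0], [0.063, -0.998, -0.0], [0.0, 0.0, -1.0]]
ft_force: [-0.9, -0.2, 2.6]
grip_width: 0.0485
gripper_force: 44.1
```

step_arm:
  fingers: [-0.5, -0.5, -0.5, -0.5, -0.5, -0.5, -0.5, -0.5, -0.5, -0.5]
  travel:
    - [0, 0, 0]
    - [0, 0, 0]
    - [0, 0, 0]
    - [0, 0, 0]
    - [0, 0, -0.1]
    - [0, 0, -0.2]
    - [0, 0, -0.4]
    - [0, 0, -0.5]
    - [0, 0, -0.5]
    - [0, 0, -0.5]
  twist: [0, 0, 0, 0, 0, 0, 0, 0, 0, 0]

```text
time_s: 12.98
position: [0.4408, -0.0374, 0.2378]
tool_rot: [[0.998, 0.063, 0.001], [0.063, -0.998, -0.0], [0.001, 0.0, -1.0]]
ft_force: [-0.5, -0.1, 0.1]
grip_width: 0.0639
gripper_force: 0.0
```

step_arm:
  fingers: [-0.5, -0.5, -0.5, -0.5, -0.5, -0.5, -0.5, -0.5, -0.5]
  travel:
    - [0, 0, -0.15]
    - [0, 0, -0.1]
    - [0, 0, -0.05]
    - [0, 0, 0]
    - [0, 0, 0]
    - [0, 0, 0]
    - [0, 0, 0]
    - [0, 0, 0]
    - [0, 0, 0]
  twist: [-0.051, -0.051, -0.051, -0.051, -0.051, -0.051, -0.051, -0.051, 0]

```text
time_s: 14.1
position: [0.4411, -0.0375, 0.2658]
tool_rot: [[0.226, 0.974, 0.0], [0.974, -0.226, -0.0], [-0.0, 0.0, -1.0]]
ft_force: [0.2, -0.6, -0.2]
grip_width: 0.0639
gripper_force: 0.0
```

step_arm:
  fingers: [-0.5, -0.5, -0.5, -0.5, -0.5, -0.5, -0.5, -0.5]
  travel:
    - [-0.2, 0.33, 0]
    - [-0.2, 0.33, 0]
    - [-0.2, 0.33, 0]
    - [-0.2, 0.33, 0]
    - [-0.2, 0.33, 0]
    - [-0.2, 0.33, 0]
    - [-0.2, 0.32, 0]
    - [0, 0, 0]
  twist: [0, 0, 0, 0, 0, 0, 0, 0]

```text
time_s: 15.1
position: [0.6347, -0.2272, 0.264]
tool_rot: [[0.229, 0.973, -0.001], [0.973, -0.229, 0.001], [0.0, -0.002, -1.0]]
ft_force: [-0.7, -0.1, -0.0]
grip_width: 0.0641
gripper_force: 0.0
```

```bash
python3 - <<'E'
from h import *
s=monitor.observe();print(s['position'],s['q'].round(1),s['ft_force'].round(1))
n='wrist';cal=calib(n);im,d=optics.get_image(n)
A=cloud(n,np.ones_like(d,bool),d,cal)
P=A[(abs(A[:,0]-.634)<.03)&(abs(A[:,1]+.226)<.03)]
T=P[(P[:,2]>.134)&(P[:,2]<.15)]
if len(T): 
    r=cv2.minAreaRect((T[:,:2]*1000).astype(np.float32));print(r,len(T),np.median(T[:,2]))
    m=T[:,:2].mean(0);w,v=np.linalg.eigh(np.cov((T[:,:2]-m).T));print(m,np.sqrt(w),np.degrees(np.arctan2(v[1,1],v[0,1]))%180)
for q,z in [('tap_nozzle',.084),('tap_collar',.114),('needle_grip',.129)]:
    for r in models.landmark_of(n,q)[:2]: print(q,r['confidence'],r['point'],at_z(n,r['point'],z,cal).round(4))
b,_=optics.get_image('scene')
cv2.imwrite('pics/v3.png',np.hstack([cv2.resize(im[60:300,120:420],(500,400)),cv2.resize(b[130:260,150:247],(298,400))]))
E
```

```text
[ 0.63467588 -0.22719098  0.26395863] [-29.7  34.3  47.6  -0.   98.2 -16.5] [-0.7 -0.1 -0. ]
((634.0792846679688, -225.84356689453125), (9.203853607177734, 32.04302215576172), 15.583681106567383) 389 0.14173350118872108
[ 0.63428051 -0.22489043] [0.00270287 0.00899973] 104.95855752538849
tap_nozzle 0.75 [211.5, 194.0] [[ 0.5811 -0.2472  0.084 ]]
tap_collar 0.92 [251.8, 172.2] [[ 0.6316 -0.2257  0.114 ]]
needle_grip 0.91 [251.0, 176.6] [[ 0.6311 -0.2257  0.129 ]]
```

View pics/v3.png

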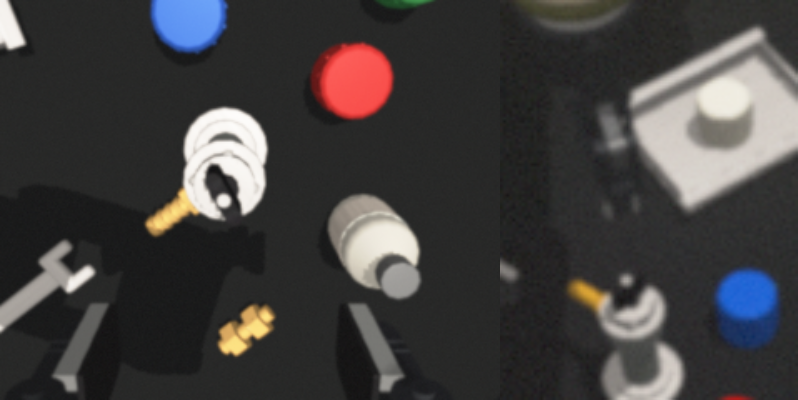

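step_arm:
  fingers: [-0.5, -0.5, -0.5, -0.5, -0.5, -0.5, -0.5, -0.5, -0.5, -0.5]
  travel:
    - [0, 0, 0]
    - [0, 0, 0]
    - [0, 0, 0]
    - [0.015, -0.003, 0.2]
    - [0, 0, 0.25]
    - [0, 0, 0.25]
    - [0, 0, 0.25]
    - [0, 0, 0.25]
    - [0, 0, 0.15]
    - [0, 0, 0]
  twist: [-0.052, -0.052, -0.052, 0, 0, 0, 0, 0, 0, 0]
  force: 20

```text
time_s: 16.6
position: [0.633, -0.2239, 0.1299]
tool_rot: [[-0.261, 0.965, -0.001], [0.965, 0.261, 0.001], [0.001, -0.001, -1.0]]
ft_force: [0.3, -0.3, 1.0]
grip_width: 0.064
gripper_force: 0.0
```

step_arm:
  fingers: [-0.5, -0.5, -0.5, 1, 1, 1, 1, 1, 1, 1]
  travel:
    - [-0.02, 0.005, 0.04]
    - [0, 0, 0.055]
    - [0, 0, 0]
    - [0, 0, 0]
    - [0, 0, 0]
    - [0, 0, 0]
    - [0, 0, 0]
    - [0, 0, 0]
    - [0, 0, 0]
    - [0, 0, 0]
  twist: [0, 0, 0, 0, 0, 0, 0, 0, 0, 0]
  force: 20

```text
time_s: 17.85
position: [0.6335, -0.2264, 0.121]
tool_rot: [[-0.261, 0.965, -0.002], [0.965, 0.261, -0.0], [0.0, -0.002, -1.0]]
ft_force: [-5.4, -0.4, 2.7]
grip_width: 0.015
gripper_force: 19.5
```

step_arm:
  fingers: [1, 1, 1]
  travel:
    - [0, 0, 0]
    - [0, 0, 0]
    - [0, 0, 0]
  twist: [0, 0, 0]

```text
time_s: 18.23
position: [0.6335, -0.2264, 0.121]
tool_rot: [[-0.261, 0.965, -0.002], [0.965, 0.261, -0.0], [0.0, -0.002, -1.0]]
ft_force: [-5.1, -0.2, 2.9]
grip_width: 0.0151
gripper_force: 19.5
```

```bash
python3 - <<'E'
from h import *
s=monitor.observe();print(s['position'],s['ft_force'].round(1),s['wrist_torque'].round(2),s['grip_width'],s['gripper_force'])
n='wrist';cal=calib(n);im,d=optics.get_image(n)
b,_=optics.get_image('side')
cv2.imwrite('pics/v4.png',np.hstack([cv2.resize(im[100:340,120:420],(500,400)),cv2.resize(b[210:280,280:332],(297,400))]))
E
```

```text
[ 0.63346911 -0.22636078  0.12104683] [-5.1 -0.2  2.9] [-0.12  0.86 -0.01] 0.01514916835515686 19.464562833309174
```

View pics/v4.png

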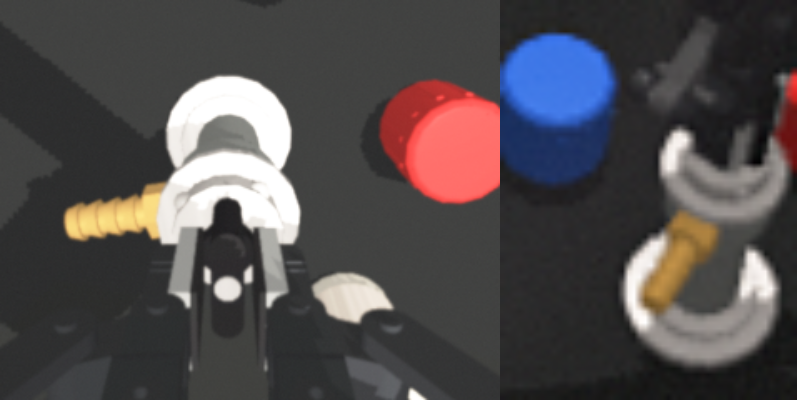

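step_arm:
  fingers: [0.2, 0.2, 0.2, 0.2, 1, 1, 1, 1, 1, 1]
  travel:
    - [0, 0, 0]
    - [0, 0, 0]
    - [0, -0.01, -0.055]
    - [0, 0, 0]
    - [0, 0, 0]
    - [0, 0, 0]
    - [0, 0, 0]
    - [0, 0, 0]
    - [0, 0, 0]
    - [0, 0, 0]
  twist: [0, 0, 0, 0, 0, 0, 0, 0, 0, 0]

```text
time_s: 19.58
position: [0.6333, -0.2264, 0.1264]
tool_rot: [[-0.261, 0.965, -0.0], [0.965, 0.261, -0.0], [0.0, -0.0, -1.0]]
ft_force: [-1.6, 0.7, 2.1]
grip_width: 0.0084
gripper_force: 23.0
```

step_arm:
  fingers: [1, 1, 1, 1, 1, 1, 1, 1, 1]
  travel:
    - [0, 0, 0]
    - [0, 0, 0]
    - [0, 0, 0]
    - [0, 0, 0]
    - [0, 0, 0]
    - [0, 0, 0]
    - [0, 0, 0]
    - [0, 0, 0]
    - [0, 0, 0]
  twist: [0.04, 0.05, 0.05, 0.05, 0.05, 0.05, 0.05, 0.04, 0]
  force: 20

```text
time_s: 20.7
position: [0.6317, -0.2258, 0.1263]
tool_rot: [[0.802, 0.597, -0.005], [0.597, -0.802, 0.002], [-0.003, -0.004, -1.0]]
ft_force: [-10.8, 3.3, 5.9]
grip_width: 0.0086
gripper_force: 23.6
```

```bash
cat > o.py <<'E'
from h import *
s=monitor.observe();R=s['tool_rot'];print(s['position'].round(4),'ydir',np.degrees(np.arctan2(R[1,1],R[0,1])).round(2),s['ft_force'].round(1),s['wrist_torque'].round(3),s['grip_width'].round(4),round(s['gripper_force'],1),s['time_s'])
E
python3 o.py
```

```text
Traceback (most recent call last):
  File "o.py", line 2, in <module>
    s=monitor.observe();R=s['tool_rot'];print(s['position'].round(4),'ydir',np.degrees(np.arctan2(R[1,1],R[0,1])).round(2),s['ft_force'].round(1),s['wrist_torque'].round(3),s['grip_width'].round(4),round(s['gripper_force'],1),s['time_s'])
                                                                                                                                                                             ^^^^^^^^^^^^^^^^^^^^^
AttributeError: 'float' object has no attribute 'round'
```

step_arm:
  fingers: [1, 1]
  travel:
    - [-0.009, -0.013, -0.003]
    - [0, 0, 0]
  twist: [0, 0]

```text
time_s: 20.95
position: [0.6317, -0.2258, 0.1263]
tool_rot: [[0.802, 0.598, -0.001], [0.598, -0.802, 0.0], [-0.0, -0.001, -1.0]]
ft_force: [-3.3, 1.4, -0.3]
grip_width: 0.0083
gripper_force: 22.9
```

```bash
sed -i "s/s\['grip_width'\].round(4)/round(s['grip_width'],4)/" o.py; python3 o.py
```

```text
[ 0.6317 -0.2258  0.1263] ydir -53.29 [-3.3  1.4 -0.3] [ 0.033  0.493 -0.076] 0.0083 22.9 20.95
```

step_arm:
  fingers: [1, 1, 1, 1]
  travel:
    - [0, 0, 0]
    - [0, 0, 0]
    - [0, 0, 0]
    - [0, 0, 0]
  twist: [0.015, 0.02, 0.015, 0]

```text
time_s: 21.45
position: [0.6315, -0.2256, 0.1264]
tool_rot: [[0.885, 0.465, -0.001], [0.465, -0.885, 0.001], [-0.001, -0.001, -1.0]]
ft_force: [-4.0, 1.8, 1.2]
grip_width: 0.0081
gripper_force: 22.9
```

```bash
python3 o.py
```

```text
[ 0.6315 -0.2256  0.1264] ydir -62.26 [-4.   1.8  1.2] [ 0.26   0.73  -0.078] 0.0081 22.9 21.45
```

step_arm:
  fingers: [1, 1]
  travel:
    - [0, 0, 0]
    - [0, 0, 0]
  twist: [0.015, 0]

```text
time_s: 21.7
position: [0.6315, -0.2255, 0.1264]
tool_rot: [[0.906, 0.424, -0.001], [0.424, -0.906, 0.001], [-0.001, -0.001, -1.0]]
ft_force: [-4.7, 2.2, -0.1]
grip_width: 0.0084
gripper_force: 23.0
```

```bash
python3 o.py
```

```text
[ 0.6315 -0.2255  0.1264] ydir -64.94 [-4.7  2.2 -0.1] [ 0.298  0.787 -0.082] 0.0084 23.0 21.7
```

step_arm:
  fingers: [1, 1]
  travel:
    - [0, 0, 0]
    - [0, 0, 0]
  twist: [0.012, 0]

```text
time_s: 21.95
position: [0.6315, -0.2255, 0.1264]
tool_rot: [[0.921, 0.39, -0.002], [0.39, -0.921, 0.001], [-0.001, -0.001, -1.0]]
ft_force: [-4.5, 2.1, 0.7]
grip_width: 0.0087
gripper_force: 25.4
```

```bash
python3 o.py
```

```text
[ 0.6315 -0.2255  0.1264] ydir -67.05 [-4.5  2.1  0.7] [0.295 0.725 0.41 ] 0.0087 25.4 21.95
```

step_arm:
  fingers: [1, 1]
  travel:
    - [0, 0, 0]
    - [0, 0, 0]
  twist: [0.01, 0]

```text
time_s: 22.2
position: [0.6315, -0.2255, 0.1264]
tool_rot: [[0.932, 0.361, -0.002], [0.361, -0.932, 0.0], [-0.001, -0.001, -1.0]]
ft_force: [-4.9, 1.4, 1.9]
grip_width: 0.008
gripper_force: 35.2
```

```bash
python3 o.py
```

```text
[ 0.6315 -0.2255  0.1264] ydir -68.81 [-4.9  1.4  1.9] [0.266 0.789 0.702] 0.008 35.2 22.2
```

step_arm:
  fingers: [1, 1]
  travel:
    - [0, 0, 0]
    - [0, 0, 0]
  twist: [-0.01, 0]

```text
time_s: 22.45
position: [0.6315, -0.2255, 0.1264]
tool_rot: [[0.921, 0.391, -0.002], [0.391, -0.921, 0.001], [-0.001, -0.001, -1.0]]
ft_force: [-5.7, 2.3, 1.3]
grip_width: 0.0084
gripper_force: 25.1
```

```bash
python3 o.py
```

```text
[ 0.6315 -0.2255  0.1264] ydir -67.01 [-5.7  2.3  1.3] [0.282 0.712 0.366] 0.0084 25.1 22.45
```

step_arm:
  fingers: [1, 1]
  travel:
    - [0, 0, 0]
    - [0, 0, 0]
  twist: [-0.01, 0]

```text
time_s: 22.7
position: [0.6315, -0.2255, 0.1264]
tool_rot: [[0.908, 0.419, -0.001], [0.419, -0.908, 0.001], [-0.001, -0.001, -1.0]]
ft_force: [-5.5, 1.6, 0.5]
grip_width: 0.0082
gripper_force: 23.0
```

```bash
python3 o.py
```

```text
[ 0.6315 -0.2255  0.1264] ydir -65.25 [-5.5  1.6  0.5] [0.332 0.752 0.081] 0.0082 23.0 22.7
```

step_arm:
  fingers: [1, 1, 1, 1, 1, 1]
  travel:
    - [0, 0, 0]
    - [0, 0, 0]
    - [0, 0, 0]
    - [0, 0, 0]
    - [0, 0, 0]
    - [0, 0, 0]
  twist: [-0.04, -0.05, -0.05, -0.05, -0.05, 0]

```text
time_s: 23.45
position: [0.6323, -0.2262, 0.1264]
tool_rot: [[0.378, 0.926, 0.001], [0.926, -0.378, -0.001], [-0.0, 0.001, -1.0]]
ft_force: [0.2, -2.3, -1.7]
grip_width: 0.0084
gripper_force: 22.5
```

```bash
python3 o.py
```

```text
[ 0.6323 -0.2262  0.1264] ydir -22.18 [ 0.2 -2.3 -1.7] [-0.383 -0.131  0.015] 0.0084 22.5 23.45
```

step_arm:
  fingers: [1, 1, 1, 1, 1, 1, 1]
  travel:
    - [0, 0, 0]
    - [0, 0, 0]
    - [0, 0, 0]
    - [0, 0, 0]
    - [0, 0, 0]
    - [0, 0, 0]
    - [0, 0, 0]
  twist: [-0.05, -0.05, -0.05, -0.05, -0.05, 0, 0]

```text
time_s: 24.32
position: [0.6335, -0.2263, 0.1264]
tool_rot: [[-0.386, 0.923, 0.004], [0.923, 0.386, -0.001], [-0.003, 0.003, -1.0]]
ft_force: [7.2, -2.7, -5.2]
grip_width: 0.0082
gripper_force: 22.1
```

```bash
python3 o.py; python3 - <<'E'
from h import *
n='wrist';cal=calib(n);im,d=optics.get_image(n)
for r in models.landmark_of(n,'tap_nozzle')[:2]: print(r['confidence'],r['point'],at_z(n,r['point'],.084,cal).round(4))
h=cv2.cvtColor(im,cv2.COLOR_BGR2HSV); m=(h[...,1]>110)&(abs(h[...,0].astype(int)-20)<8)
N=cloud(n,m,d,cal);N=N[(N[:,2]>.06)&(N[:,2]<.1)&(np.hypot(N[:,0]-.634,N[:,1]+.226)<.075)]
mu=N[:,:2].mean(0);w,v=np.linalg.eigh(np.cov((N[:,:2]-mu).T));print(len(N),N.mean(0),np.degrees(np.arctan2(v[1,1],v[0,1]))%180)
b,_=optics.get_image('scene')
cv2.imwrite('pics/v5.png',np.hstack([cv2.resize(im[60:380,100:420],(500,500)),cv2.resize(b[130:290,150:246],(300,500))]))
E
```

```text
[ 0.6335 -0.2263  0.1264] ydir 22.68 [ 7.2 -2.7 -5.2] [-0.372 -1.145  0.049] 0.0082 22.1 24.325
0.7 [161.8, 218.6] [[ 0.5792 -0.2504  0.084 ]]
1194 [ 0.59572103 -0.24059919  0.08827417] 28.626249528478468
```

View pics/v5.png

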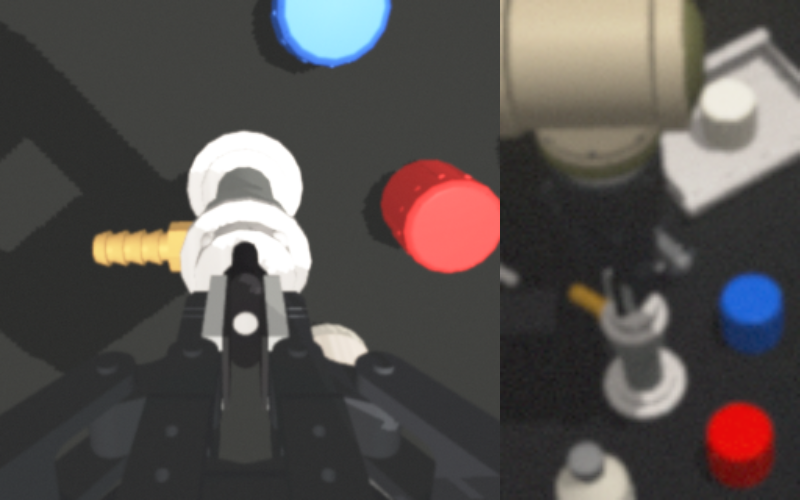

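step_arm:
  fingers: [1, 1, 1]
  travel:
    - [-0.007, 0.008, 0.003]
    - [0, 0, 0]
    - [0, 0, 0]
  twist: [-0.009, 0, 0]

```text
time_s: 24.85
position: [0.6335, -0.2262, 0.1264]
tool_rot: [[-0.413, 0.911, 0.002], [0.911, 0.413, -0.0], [-0.001, 0.001, -1.0]]
ft_force: [5.6, -0.8, -3.2]
grip_width: 0.0087
gripper_force: 22.5
```

```bash
python3 o.py; python3 -c "
from h import *
print(close_job())"
```

```text
[ 0.6335 -0.2262  0.1264] ydir 24.42 [ 5.6 -0.8 -3.2] [-0.161 -0.934 -0.012] 0.0087 22.5 24.85
the job is handed in; nothing more can be done
None
```

The guard cap is standing in the steel tray, and the tap was screwed shut to its seat, then opened about a quarter turn (about 90° by the gripper's angle) with the wing handle still gripped. One caveat: wrist torque briefly read 0.70 N m at the seat, above the 0.5 N m limit, though the gripper turned at most about 0.07 rad past the seat against the 0.15 allowed. The job is handed in at 25 s, with no verdict returned.

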